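Fit the tube plate on the sloping rack and bar it down

ROBOT

A 6-joint arm with a two-finger parallel gripper is mounted at the origin on the work surface. World frame = base frame: x ahead of the robot, y to its left, z up, the work surface at z = 0. Lengths are in m, angles in rad, forces in N, time in s.
With the tool pointing down it reaches from about 0.4 to 0.825 m from the base axis. Payload 7 kg.
Tool frame: the origin (TCP) lies at the very end of the fingers, on their centre line; the grasp point (between the pads) lies 19 mm behind it; z points along the fingers, y is the line along which they close (so a half turn about z gives the same grasp; the last joint's range is limited). The gripper opens to 88 mm and grips with 3 to 60 N. Pads are 19 mm wide; open, the fingers measure 130 mm over their backs; the gripper's body (78 mm by 193 mm) begins 47 mm behind the grasp point.
Start: joints at [-1.058, 0.359, 0.012, 0, -1.224, -0.288], TCP at [0.15, -0.658, 0.227] pointing down, gripper open.
Joint ranges: [-3.07, 3.07], [-1.43, 2.12], [-1.02, 1.25], [-3.03, 1.67], [-3.05, -0], [-3.03, 3.03]. Speed limits (rad/s): [2.39, 2.39, 3.01, 3.14, 3.14, 3.14].

INTERFACE

Orientations are given as [roll, pitch, yaw] about the fixed x, y, z axes, in that order (R = Rz(yaw) Ry(pitch) Rx(roll)).
In Python, from station import arm gives the robot as it stands. The module is installed in compiled form; this text tells all that it offers.
- The arm moves only by the shell command python3 -m crank 'ROWS' [FORCE]. ROWS is JSON, a list of rows, each an object of numbers: "dx", "dy", "dz": the shift along the world's x, y, z in m; "twist": the turn about the world's z in degrees; "grip": the opening, from -1 (shut) to 1 (fully open). A call has exactly 5 rows; each row is the pose to reach, as a shift and turn from the pose commanded when the call began; what a row does not reach only later rows make up. A row lasts 1/12 s, in which the tool goes at most 41.7 mm and 7.16 degrees, less where a joint would pass 70% of its speed; a pose out of reach is approached as far as the arm can. A call with a gripper value outside its range is refused whole. The fingers move at their own pace and stop on an object; FORCE is the grip in N (left out, the last holds). Time passes only in rows, so rows that repeat a pose let the fingers close, or fill a call up. It gives the time, the measured TCP pose, the force, the opening and the grip force at its end, in the units of the state.
- arm.get_state(): the state, without advancing time (a new reading comes with each control period).
- arm.grab_frame(name): name is "side" or "top" or "wrist"; returns the picture (384x512x3 uint8, red, green, blue); there is no depth.
- arm.get_calibration(name): a dict with "fx", "fy", "cx", "cy" (pixels), "cam_to_world" (4x4, takes a point from camera to world coordinates); the wrist camera has in their place "tool_from_camera" (4x4, takes a point from camera to tool coordinates, whose origin is the TCP and whose axes are the flange's). Camera axes: x right, y down, z forward; pixel columns grow to the right and rows downward; lengths in m; the calibration is good to about 2 mm. A picture is of the moment at which its call begins: read the wrist's pose just before it. get_calibration takes no time and is no camera call.
- arm.job_done(): hands the job in; it is judged then, once.
The state is a dict: "t": time; "q": joint angles; "qd": joint speeds; "joint_efforts": joint torques, N m; "eef_pos": TCP position; "ee_rot": TCP orientation; "force": force on the tool from outside, world axes, zero at the start; "moment": the same for the moment, N m; "width": finger opening in m; "gripper_force": force on a finger pad.
Only numpy, scipy, OpenCV 4.12 (cv2) and the standard library are available. Lean on these libraries where they do the work, as an engineer would, in place of code of your own. Each camera call takes 0.05 s, during which the arm holds its last target. There are 200 camera calls.

TASK

Fit the loose wooden tube plate onto the sloping rack: line up its two end holes with the rack's two steel pins (either way round) and lower it gently, without letting it drop, until it lies flush on the wooden blocks. Only then swing the metal retaining bar by its free end over the plate until it is fully against its stop, and let go. Leave the jar, the conical flask and the green bottle standing where they are.

Things in the scene. Friction and masses are not known exactly. Their poses are not given: they have to be found in the camera images.
- plate: Loose light-wood tube plate, 60 (x) x 180 (y) x 12 mm thick, about 0.2 kg, lying flat on the black mat. Origin: centre of its underside, z up. Two 11 mm through holes for the pins at x 0, y +77 and -77 mm; between them four larger tube holes (17 mm) at y +-36, +-58. A grip fin stands up in its middle. Turned half round about z it is the same and fits either way.
- fin_top (a point): middle of the top of the plate's wooden grip fin, 50 mm above the plate's underside; the fin is 14 mm thick (plate x) and 44 mm long (plate y) and stands on the plate's upper face (12 mm)
- hole_a (a point): centre, on the underside, of the plate's pin hole at its +y end
- hole_b (a point): centre, on the underside, of the plate's pin hole at its -y end
- deck: Seat of the fixed wooden rack, sloping 30 deg. Origin: midway between the pins on the seating plane, 110 mm above the table; x up the slope, away from the robot, y along the pin line, z square out of the slope, parallel to the pins. The plate rests on two blocks with tops at z 0 (x +-36; y 62 to 130 and -112 to -62 mm), open between. Seated, the plate's origin is here, its y along this y, either way.
- pin_left (a point): tip of the 8 mm steel pin at deck x 0, y +77 mm, 22 mm above the seating plane, the last 4 mm tapered
- pin_right (a point): tip of the same pin at deck x 0, y -77 mm
- pivot_post (a point): deck x 22, y +112, z 16 mm: on the bar's turning axis (parallel to deck z), at the top of its 18 mm wide post, where the bar's underside is
- stop_post (a point): top of the steel stop post, 10 mm diameter, 30 mm tall, at deck x 9, y -100 mm; the shut bar lies against its up-slope side
- bar (a joint): Angle (rad) of the aluminium retaining bar about the pivot: 0 against the stop, along deck -y over the plate's up-slope edge; grows as its free end swings up the slope, to 1.2 at most. At angle a it points along (sin a, -cos a) in deck x, y. 16 mm wide, 220 mm long from the pivot, at deck z 16 to 24 mm, above the seated plate. It turns stiffly (about 1 N at the knob) and stays where left.
- bar_knob (a point): middle of the black round push knob (18 mm diameter, upright from deck z 24 to 56 mm) near the bar's free end, 180 mm from the pivot; this point is at deck z 40 mm
- jar: Clear jar with a blue cap, 68 mm diameter, 120 mm tall, loose on the mat by one long side of the plate; origin: centre of its underside. Leave alone.
- flask: Conical glass flask, 68 mm diameter at its foot, 102 mm tall, loose on the mat by the plate's other long side; origin: centre of its underside. Leave alone.
- bottle: Green glass bottle, 56 mm diameter, 180 mm tall, loose on the table between the rack and the mat, towards the far side; origin: centre of its underside. Leave alone.
- mat: Fixed black rubber mat, 400 (x) x 280 (y) mm, 3 mm thick; origin: centre of its underside.

How it is judged:
On the way, in this order (a step that is already met when the one before it is completed fails the run):
1. the plate lies flush on the rack with both pins through its holes, the bar not yet over it (x of plate in the frame of deck between -0.004 and 0.004 m and y of plate in the frame of deck between -0.004 and 0.004 m and z of plate in the frame of deck between -0.0025 and 0.0025 m and angle between the y axis of plate and the y axis of deck, either way round below 0.06 rad and angle between the z axis of plate and the z axis of deck, either way round below 0.04 rad and angle between plate's own z axis and vertical below 1 rad and value of joint bar above 0.3 rad), for 0.2 s.
2. the bar is swung against its stop with the plate still seated (x of plate in the frame of deck between -0.004 and 0.004 m and y of plate in the frame of deck between -0.004 and 0.004 m and z of plate in the frame of deck between -0.0025 and 0.0025 m and angle between the y axis of plate and the y axis of deck, either way round below 0.06 rad and angle between the z axis of plate and the z axis of deck, either way round below 0.04 rad and angle between plate's own z axis and vertical below 1 rad and value of joint bar below 0.05 rad), for 0.2 s.
At the end, for the whole second after the job is handed in: The plate is seated on both pins (origin within 4 mm of the deck's along each deck axis in the plane, within 2.5 mm of flush, in line within 0.06 rad, flat within 0.04 rad), the bar is within 0.05 rad of its stop, and the plate is at rest (all of step 2 and linear speed of plate below 0.02 m/s and angular speed of plate below 0.2 rad/s); the robot touches nothing.
It fails at once if the jar is moved more than 25 mm or tipped more than 0.35 rad (distance of jar from where it was at the start of the episode above 0.025 m or angle between jar's own z axis and vertical above 0.35 rad).
It fails at once if the conical flask is moved more than 25 mm or tipped more than 0.35 rad (distance of flask from where it was at the start of the episode above 0.025 m or angle between flask's own z axis and vertical above 0.35 rad).
It fails at once if the green bottle is moved more than 25 mm or tipped more than 0.35 rad (distance of bottle from where it was at the start of the episode above 0.025 m or angle between bottle's own z axis and vertical above 0.35 rad).
It fails at once if the plate is dropped: it falls free of the fingers (contact force between the fingers and plate below 0.1 N and linear speed of plate above 0.35 m/s).
It fails at once if the bar is swung over the empty rack before the plate is seated (value of joint bar below 0.3 rad and not (x of plate in the frame of deck between -0.02 and 0.02 m and z of plate in the frame of deck between -0.02 and 0.02 m)).
It also fails if it takes over 61 s, if anything falls off the work surface, if the arm or the gripper's body presses on something with over 40 N, if the wrist force passes 120 N, or if a joint passes its speed limit or range.

## Working session

There is one attempt and no reset: what is moved stays moved. The work goes in short steps, Python scripts to look and compute and a shell command to move; the robot and the scene stay as the last step left them, time stands still between calls to the robot, and variables do not carry over. Pictures are saved under pics/ and viewed, at most 10 in all, crops included, and the job is handed in when it is done.

```bash
mkdir -p pics; cat > h.py <<'E'
import numpy as np, cv2, json
from station import arm
from scipy.spatial.transform import Rotation as R
def cal(n):
    c=arm.get_calibration(n)
    K=np.array([[c['fx'],0,c['cx']],[0,c['fy'],c['cy']],[0,0,1.]])
    if 'cam_to_world' in c: T=np.array(c['cam_to_world'])
    else:
        s=arm.get_state(); W=np.eye(4); W[:3,:3]=R.from_euler('xyz',s['ee_rot']).as_matrix(); W[:3,3]=s['eef_pos']
        T=W@np.array(c['tool_from_camera'])
    return K,T
def ray(K,T,uv):
    d=T[:3,:3]@np.linalg.solve(K,[uv[0],uv[1],1.]); return T[:3,3],d/np.linalg.norm(d)
def onplane(K,T,uv,z):
    o,d=ray(K,T,uv); return o+d*(z-o[2])/d[2]
def cross(r):   # rays [(o,d)..] -> point, residual
    A=sum(np.eye(3)-np.outer(d,d) for o,d in r); b=sum((np.eye(3)-np.outer(d,d))@o for o,d in r)
    p=np.linalg.solve(A,b); return p,[np.linalg.norm((np.eye(3)-np.outer(d,d))@(p-o)) for o,d in r]
def proj(K,T,p):
    q=K@(T[:3,:3].T@(np.array(p)-T[:3,3])); return q[:2]/q[2]
def snap(n,f):
    K,T=cal(n); im=np.array(arm.grab_frame(n)); cv2.imwrite(f'pics/{f}.png',im[...,::-1]); return im,K,T
E
python3 - <<'E'
from h import *
np.set_printoptions(precision=3,suppress=True)
a,K,T=snap('top','top0');print(K[0,0],T);b,K,T=snap('side','side0');print(K[0,0],T)
print(arm.get_state()); print(arm.get_calibration('wrist'))
E
```

```text
359.80251748104524 [[-0.011 -0.994  0.11   0.412]
 [-1.     0.011 -0.007 -0.001]
 [ 0.006 -0.11  -0.994  0.876]
 [ 0.     0.     0.     1.   ]]
485.42965513881046 [[-0.98  -0.146  0.137  0.333]
 [-0.199  0.756 -0.623  0.726]
 [-0.013 -0.638 -0.77   1.023]
 [ 0.     0.     0.     1.   ]]
{'t': 0.1, 'q': array([-1.058,  0.359,  0.011, -0.   , -1.224, -0.288]), 'qd': array([ 0.002, -0.001,  0.002,  0.001, -0.001, -0.001]), 'joint_efforts': array([  0.001, -58.416,  29.375,   7.016,   0.01 ,  -0.   ]), 'eef_pos': array([ 0.15 , -0.658,  0.226]), 'ee_rot': array([ 3.14 , -0.   , -2.917]), 'force': array([ 0.268, -0.153,  0.287]), 'moment': array([-0.043, -0.013,  0.04 ]), 'gripper_force': 0.0, 'width': 0.08792249342190743}
{'fx': 272.0074559979202, 'fy': 272.0074559979202, 'cx': 258.702554632167, 'cy': 195.40942771866088, 'tool_from_camera': array([[ 0.002, -0.967, -0.254,  0.068],
       [ 1.   ,  0.002,  0.001, -0.001],
       [-0.   , -0.254,  0.967, -0.158],
       [ 0.   ,  0.   ,  0.   ,  1.   ]])}
```

View pics/top0.png

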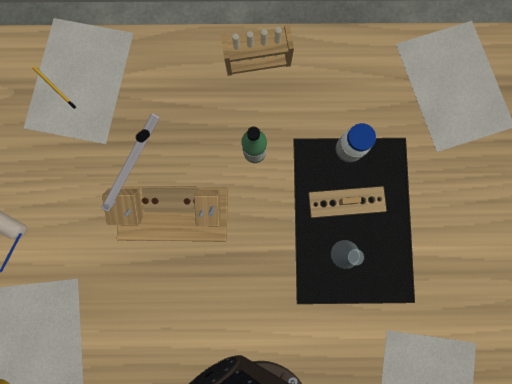

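View pics/side0.png

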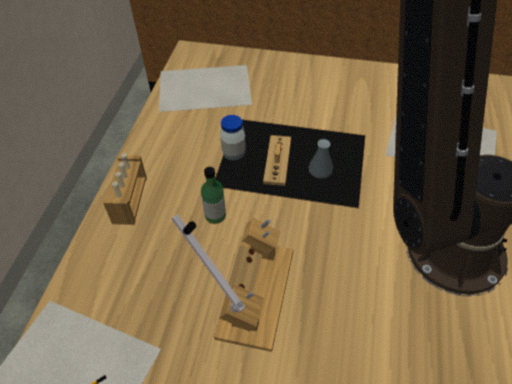

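```bash
python3 - <<'E'
from h import *
np.set_printoptions(precision=4,suppress=True)
a=cv2.imread('pics/top0.png');b=cv2.imread('pics/side0.png')
K,T=cal('top')
# plate on mat
sub=np.zeros(a.shape[:2],np.uint8); sub[142:300,298:405]=1
hsv=cv2.cvtColor(a,cv2.COLOR_BGR2HSV)
m=((hsv[...,0]>8)&(hsv[...,0]<28)&(hsv[...,1]>50)&(hsv[...,2]>90)&(sub>0)).astype(np.uint8)
m=cv2.morphologyEx(m,cv2.MORPH_CLOSE,np.ones((9,9)))
c=max(cv2.findContours(m,0,2)[0],key=cv2.contourArea)
box=cv2.boxPoints(cv2.minAreaRect(c)); P=np.array([onplane(K,T,u,.015) for u in box]);print(box,P)
P=P[:,:2];print('centre',P.mean(0)); e=[P[1]-P[0],P[2]-P[1]];print([np.linalg.norm(v) for v in e],[np.degrees(np.arctan2(v[1],v[0])) for v in e])
bl=((hsv[...,0]>105)&(hsv[...,0]<125)&(hsv[...,1]>150)&(sub>0)).astype(np.uint8); bl[:, :]=bl
M=cv2.moments(((hsv[...,0]>105)&(hsv[...,0]<125)&(hsv[...,1]>150)&(np.indices(m.shape)[1]>320)).astype(np.uint8));uv=(M['m10']/M['m00'],M['m01']/M['m00']);print('jar',uv,onplane(K,T,uv,.123))
print('flask',onplane(K,T,(357,257),.105),onplane(K,T,(345,254),.003))
ca=cv2.resize(a[105:245,95:235],None,fx=4,fy=4,interpolation=2)[:, :400*2]
cb=cv2.resize(b[205:345,165:305],None,fx=4,fy=4,interpolation=2)
cv2.imwrite('pics/zt.png',ca);cv2.imwrite('pics/zs.png',cb)
E
```

```text
[[308.5076 191.8946]
 [384.0486 185.8026]
 [386.0736 210.9135]
 [310.5327 217.0055]] [[ 0.5056 -0.1208  0.015 ]
 [ 0.5184 -0.3039  0.015 ]
 [ 0.4577 -0.3058  0.015 ]
 [ 0.4452 -0.1241  0.015 ]]
centre [ 0.4817 -0.2136]
[np.float64(0.18354944378962249), np.float64(0.06075427403325961)] [np.float64(-85.9841243490276), np.float64(-178.20807842952652)]
jar (361.33390705679864, 136.9449225473322) [ 0.6113 -0.2223  0.123 ]
flask [ 0.3561 -0.2075  0.105 ] [ 0.3561 -0.2062  0.003 ]
```

View pics/zt.png

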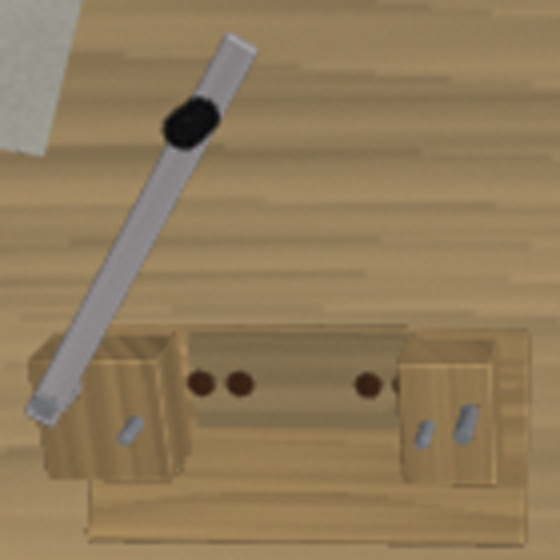

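View pics/zs.png

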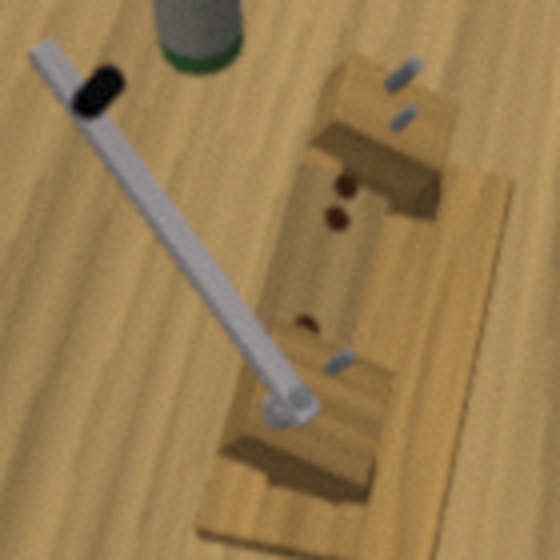

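```bash
python3 - <<'E'
from h import *
np.set_printoptions(precision=4,suppress=True)
A=cal('top');B=cal('side')
t=lambda x,y:(95+(x+.5)/4-.5,105+(y+.5)/4-.5)
s=lambda x,y:(165+(x+.5)/4-.5,205+(y+.5)/4-.5)
D={}
for n,p,q in [('L',(121,441),(352,354)),('R',(420,442),(412,113)),('S',(461,441),(418,66)),('knob',(192,123),(98,92)),('barend',(243,42),(42,48)),('pivot',(42,408),(303,400))]:
    D[n],r=cross([ray(*A,t(*p)),ray(*B,s(*q))]);print(n,D[n],r)
v=D['L']-D['R'];print(np.linalg.norm(v[:2]),'yaw',np.degrees(np.arctan2(-v[0],v[1])))
E
```

```text
L [0.4493 0.2747 0.1337] [np.float64(7.676860770374676e-06), np.float64(7.67686077035542e-06)]
R [0.4474 0.1218 0.1304] [np.float64(0.00020029713655912934), np.float64(0.00020029713655915623)]
S [0.4477 0.0989 0.1436] [np.float64(0.0008621789044084144), np.float64(0.0008621789044083521)]
knob [0.5892 0.2096 0.2342] [np.float64(0.000488487805538282), np.float64(0.0004884878055384198)]
barend [0.6266 0.1876 0.2325] [np.float64(0.0004731242398890547), np.float64(0.0004731242398893158)]
pivot [0.4659 0.3103 0.1467] [np.float64(0.00011073874695563269), np.float64(0.00011073874695565335)]
0.15294898412452906 yaw -0.6938463018840628
```

```bash
for i in 1 2 3; do python3 -m crank '[{"dx":0.022,"dy":0.03},{"dx":0.044,"dy":0.06},{"dx":0.066,"dy":0.09},{"dx":0.088,"dy":0.12},{"dx":0.11,"dy":0.15}]' | tail -c 300; done
python3 -m crank '[{"twist":-4,"grip":1},{"twist":-9,"grip":1},{"twist":-9,"grip":1},{"twist":-9,"grip":1},{"twist":-9,"grip":1}]'
cat > plate.py <<'E'
from h import *
np.set_printoptions(precision=4,suppress=True)
def plate(a,K,T):
    hsv=cv2.cvtColor(a,cv2.COLOR_RGB2HSV)
    m=((hsv[...,0]>8)&(hsv[...,0]<28)&(hsv[...,1]>50)&(hsv[...,2]>90)).astype(np.uint8)
    uv=proj(K,T,(.4817,-.2136,.015)); n,l=cv2.connectedComponents(m)
    yy,xx=np.where(m>0); k=np.argmin((xx-uv[0])**2+(yy-uv[1])**2); m=(l==l[yy[k],xx[k]]).astype(np.uint8)
    # holes: dark blobs inside the plate
    cs,h=cv2.findContours(m,cv2.RETR_CCOMP,cv2.CHAIN_APPROX_NONE)
    H=[]
    for c,hh in zip(cs,h[0]):
        if hh[3]>=0 and cv2.contourArea(c)>8:
            M=cv2.moments(c); H.append((cv2.contourArea(c),onplane(K,T,(M['m10']/M['m00'],M['m01']/M['m00']),.015)[:2]))
    c=max(cs,key=cv2.contourArea); P=np.array([onplane(K,T,u,.015)[:2] for u in cv2.boxPoints(cv2.minAreaRect(c))])
    return H,P
if __name__=='__main__':
    a,K,T=snap('wrist','w1'); H,P=plate(a,K,T)
    for h in H: print(h)
    print(P,P.mean(0)); print(arm.get_state()['eef_pos'],np.degrees(arm.get_state()['ee_rot']))
E
python3 plate.py
```

```text
[[ 0.4495 -0.3843]
 [ 0.4277 -0.3859]
 [ 0.4322 -0.3564]
 [ 0.4542 -0.3545]] [ 0.4409 -0.3703]
[ 0.1503 -0.6577  0.2258] [ 179.9293   -0.0066 -167.1257]invalid input at $[0]: expected keys dx, dy, dz, twist, grip
invalid input at $[0]: expected keys dx, dy, dz, twist, grip
invalid input at $[0]: expected keys dx, dy, dz, twist, grip
invalid input at $[0]: expected keys dx, dy, dz, twist, grip
```

View pics/w1.png

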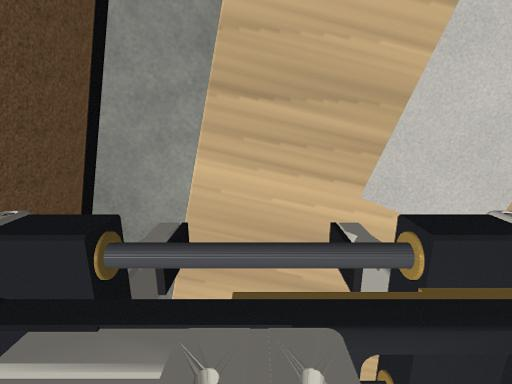

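```bash
for i in 1 2 3; do python3 -m crank '[{"dx":0.025,"dy":0.03,"dz":0,"twist":0,"grip":1},{"dx":0.05,"dy":0.06,"dz":0,"twist":0,"grip":1},{"dx":0.075,"dy":0.09,"dz":0,"twist":0,"grip":1},{"dx":0.1,"dy":0.12,"dz":0,"twist":0,"grip":1},{"dx":0.125,"dy":0.15,"dz":0,"twist":-3,"grip":1}]' | tail -c 300; done
python3 -m crank '[{"dx":0,"dy":0,"dz":0,"twist":0,"grip":1},{"dx":0,"dy":0,"dz":0,"twist":0,"grip":1},{"dx":0,"dy":0,"dz":0,"twist":0,"grip":1},{"dx":0,"dy":0,"dz":0,"twist":0,"grip":1},{"dx":0,"dy":0,"dz":0,"twist":0,"grip":1}]'
python3 plate.py
```

```text
t: 0.57
eef_pos: [0.276, -0.5064, 0.2263]
ee_rot: [3.141, -0.0, -2.969]
force: [0.6, -0.5, -0.2]
width: 0.0877
gripper_force: 0.0
t: 0.98
eef_pos: [0.4012, -0.3563, 0.2266]
ee_rot: [-3.142, 0.0, -3.021]
force: [0.7, -0.4, -0.1]
width: 0.0878
gripper_force: 0.0
t: 1.4
eef_pos: [0.5262, -0.2062, 0.2266]
ee_rot: [3.142, 0.0, -3.073]
force: [1.0, -1.0, 0.2]
width: 0.0877
gripper_force: 0.0
t: 1.82
eef_pos: [0.5247, -0.2089, 0.2266]
ee_rot: [-3.142, -0.0, -3.075]
force: [0.5, 0.6, 0.9]
width: 0.0874
gripper_force: 0.0
(41.0, array([ 0.4893, -0.2907]))
(41.0, array([ 0.4778, -0.1397]))
(108.5, array([ 0.4793, -0.1584]))
(119.5, array([ 0.481 , -0.1798]))
(115.5, array([ 0.4861, -0.2504]))
(109.5, array([ 0.4878, -0.2719]))
[[ 0.4594 -0.3073]
 [ 0.4471 -0.1267]
 [ 0.5074 -0.1188]
 [ 0.5202 -0.3071]] [ 0.4835 -0.215 ]
[ 0.5248 -0.2089  0.2267] [-179.9988    0.0055 -176.2003]
```

View pics/w1.png

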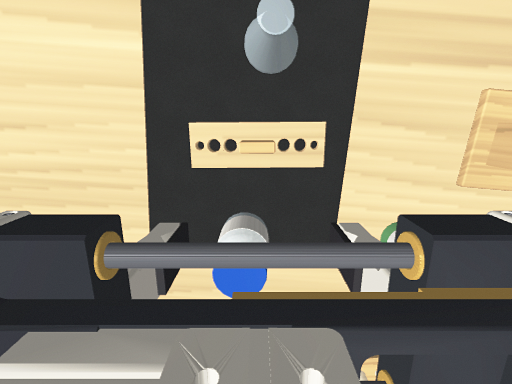

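```bash
python3 -m crank '[{"dx":-0.0413,"dy":-0.0065,"dz":0,"twist":0.5,"grip":1},{"dx":-0.0413,"dy":-0.0065,"dz":-0.03,"twist":0.5,"grip":1},{"dx":-0.0413,"dy":-0.0065,"dz":-0.07,"twist":0.5,"grip":1},{"dx":-0.0413,"dy":-0.0065,"dz":-0.11,"twist":0.5,"grip":1},{"dx":-0.0413,"dy":-0.0065,"dz":-0.15,"twist":0.5,"grip":1}]' 
python3 -m crank '[{"dx":0,"dy":0,"dz":-0.02,"twist":0,"grip":1},{"dx":0,"dy":0,"dz":-0.04,"twist":0,"grip":1},{"dx":0,"dy":0,"dz":-0.0525,"twist":0,"grip":1},{"dx":0,"dy":0,"dz":-0.0525,"twist":0,"grip":1},{"dx":0,"dy":0,"dz":-0.0525,"twist":0,"grip":1}]'
```

```text
t: 2.28
eef_pos: [0.4838, -0.2154, 0.0762]
ee_rot: [-3.141, 0.003, -3.067]
force: [0.9, -0.1, 0.7]
width: 0.0875
gripper_force: 0.0
t: 2.7
eef_pos: [0.4835, -0.2151, 0.0239]
ee_rot: [3.142, -0.001, -3.066]
force: [0.6, -0.0, 1.1]
width: 0.0875
gripper_force: 0.0
```

```bash
Z='x'; for i in 1 2; do python3 -m crank '[{"dx":0,"dy":0,"dz":0,"twist":0,"grip":-1},{"dx":0,"dy":0,"dz":0,"twist":0,"grip":-1},{"dx":0,"dy":0,"dz":0,"twist":0,"grip":-1},{"dx":0,"dy":0,"dz":0,"twist":0,"grip":-1},{"dx":0,"dy":0,"dz":0,"twist":0,"grip":-1}]' 15; done
python3 -m crank '[{"dx":0,"dy":0,"dz":0.01,"twist":0,"grip":-1},{"dx":0,"dy":0,"dz":0.03,"twist":0,"grip":-1},{"dx":0,"dy":0,"dz":0.06,"twist":0,"grip":-1},{"dx":0,"dy":0,"dz":0.09,"twist":0,"grip":-1},{"dx":0,"dy":0,"dz":0.12,"twist":0,"grip":-1}]'
```

```text
t: 3.12
eef_pos: [0.4845, -0.2145, 0.0247]
ee_rot: [-3.141, 0.001, -3.065]
force: [0.6, -0.4, 0.6]
width: 0.0599
gripper_force: 0.0
t: 3.53
eef_pos: [0.4842, -0.2144, 0.0242]
ee_rot: [3.142, 0.0, -3.065]
force: [0.1, 1.5, 3.5]
width: 0.0439
gripper_force: 15.0
t: 3.95
eef_pos: [0.4834, -0.2144, 0.1455]
ee_rot: [3.141, -0.001, -3.065]
force: [1.4, -0.4, -2.8]
width: 0.044
gripper_force: 15.0
```

```bash
python3 -m crank '[{"dx":0,"dy":0.01,"dz":0.035,"twist":0,"grip":-1},{"dx":0,"dy":0.02,"dz":0.07,"twist":0,"grip":-1},{"dx":0,"dy":0.03,"dz":0.105,"twist":0,"grip":-1},{"dx":0,"dy":0.05,"dz":0.14,"twist":0,"grip":-1},{"dx":0,"dy":0.08,"dz":0.155,"twist":0,"grip":-1}]' >/dev/null
python3 -m crank '[{"dx":0.01,"dy":0.035,"dz":0,"twist":-1,"grip":-1},{"dx":0.02,"dy":0.07,"dz":0,"twist":-2,"grip":-1},{"dx":0.03,"dy":0.105,"dz":0,"twist":-3,"grip":-1},{"dx":0.04,"dy":0.14,"dz":0,"twist":-4,"grip":-1},{"dx":0.046,"dy":0.175,"dz":0,"twist":-5,"grip":-1}]'>/dev/null
python3 -m crank '[{"dx":0,"dy":0.035,"dz":0,"twist":0,"grip":-1},{"dx":0,"dy":0.07,"dz":0,"twist":0,"grip":-1},{"dx":0,"dy":0.105,"dz":0,"twist":0,"grip":-1},{"dx":0,"dy":0.14,"dz":0,"twist":0,"grip":-1},{"dx":0,"dy":0.158,"dz":0,"twist":0,"grip":-1}]'>/dev/null
python3 -m crank '[{"dx":0,"dy":0,"dz":0,"twist":0,"grip":-1},{"dx":0,"dy":0,"dz":0,"twist":0,"grip":-1},{"dx":0,"dy":0,"dz":0,"twist":0,"grip":-1},{"dx":0,"dy":0,"dz":0,"twist":0,"grip":-1},{"dx":0,"dy":0,"dz":0,"twist":0,"grip":-1}]'
python3 - <<'E'
from h import *
a,K,T=snap('wrist','w2')
for p in [(.4484,.2752,.129),(.4484,.1212,.129)]: print(proj(K,T,p))
s=arm.get_state();print(s['eef_pos'],np.degrees(s['ee_rot'][2]))
E
```

```text
t: 5.62
eef_pos: [0.5301, 0.1975, 0.2993]
ee_rot: [3.141, 0.0, 3.13]
force: [0.6, -0.1, -2.3]
width: 0.0441
gripper_force: 15.0
[326.07381689 110.970865  ]
[192.76380925 112.40200097]
[0.53015488 0.19759353 0.2993488 ] 179.31313472018616
```

View pics/w2.png

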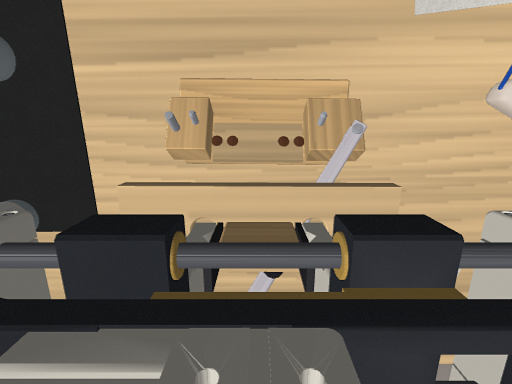

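```bash
python3 - <<'E'
from h import *
np.set_printoptions(precision=4,suppress=True)
a=cv2.imread('pics/w2.png');K,T=cal('wrist')
hsv=cv2.cvtColor(a,cv2.COLOR_BGR2HSV)
m=((hsv[...,1]<60)|(hsv[...,0]>90)).astype(np.uint8); m[:98]=0;m[140:]=0;m[:,:165]=0;m[:,345:]=0
n,l,st,c=cv2.connectedComponentsWithStats(m)
G=[]
for i in range(1,n):
    if st[i,4]<15: continue
    ys,xs=np.where(l==i); top=ys<=ys.min()+2; u=(xs[top].mean(),ys.min()+1.5); print(st[i],c[i],u,onplane(K,T,u,.129),onplane(K,T,u,.129+.006))
E
```

```text
[165 111  15  21 176] [171.7841 120.7898] (np.float64(168.22222222222223), np.float64(112.5)) [0.4483 0.0929 0.129 ] [0.4486 0.0948 0.135 ]
[189 110  10  15  92] [193.3478 117.1087] (np.float64(191.30769230769232), np.float64(111.5)) [0.4475 0.1197 0.129 ] [0.4477 0.1211 0.135 ]
[317 111  10  15  94] [321.8404 118.2021] (np.float64(323.6923076923077), np.float64(112.5)) [0.4502 0.2726 0.129 ] [0.4504 0.2712 0.135 ]
```

```bash
python3 -m crank '[{"dx":-0.025,"dy":0,"dz":0,"twist":0,"grip":-1},{"dx":-0.05,"dy":0,"dz":-0.01,"twist":0,"grip":-1},{"dx":-0.075,"dy":0,"dz":-0.03,"twist":0,"grip":-1},{"dx":-0.1034,"dy":-0.0004,"dz":-0.05,"twist":-0.2,"grip":-1},{"dx":-0.1034,"dy":-0.0004,"dz":-0.08,"twist":-0.2,"grip":-1}]'
python3 -m crank '[{"dx":0,"dy":0,"dz":-0.025,"twist":0,"grip":-1},{"dx":0,"dy":0,"dz":-0.045,"twist":0,"grip":-1},{"dx":0,"dy":0,"dz":-0.06,"twist":0,"grip":-1},{"dx":0,"dy":0,"dz":-0.064,"twist":0,"grip":-1},{"dx":0,"dy":0,"dz":-0.064,"twist":0,"grip":-1}]' 12
python3 -m crank '[{"dx":0,"dy":0,"dz":-0.001,"twist":0,"grip":-1},{"dx":0,"dy":0,"dz":-0.002,"twist":0,"grip":-1},{"dx":0,"dy":0,"dz":-0.003,"twist":0,"grip":-1},{"dx":0,"dy":0,"dz":-0.003,"twist":0,"grip":-1},{"dx":0,"dy":0,"dz":-0.003,"twist":0,"grip":-1}]'
```

```text
t: 6.08
eef_pos: [0.4243, 0.1973, 0.2206]
ee_rot: [3.138, 0.002, 3.127]
force: [0.5, 0.8, -3.4]
width: 0.0438
gripper_force: 15.0
t: 6.5
eef_pos: [0.4265, 0.1972, 0.1544]
ee_rot: [-3.14, -0.001, 3.127]
force: [1.0, 0.6, -2.2]
width: 0.0436
gripper_force: 12.0
t: 6.92
eef_pos: [0.4269, 0.1983, 0.1525]
ee_rot: [3.141, 0.001, 3.127]
force: [0.3, -0.1, -2.3]
width: 0.044
gripper_force: 12.0
```

```bash
python3 -m crank '[{"dx":0,"dy":0,"dz":-0.0015,"twist":0,"grip":-1},{"dx":0,"dy":-0.0005,"dz":-0.0025,"twist":0,"grip":-1},{"dx":-0.0025,"dy":-0.0005,"dz":-0.004,"twist":0,"grip":-1},{"dx":-0.005,"dy":-0.0005,"dz":-0.0057,"twist":0,"grip":-1},{"dx":-0.0073,"dy":-0.0005,"dz":-0.0075,"twist":0,"grip":-1}]'
python3 -m crank '[{"dx":-0.0023,"dy":0,"dz":-0.0021,"twist":0,"grip":-1},{"dx":-0.0043,"dy":0,"dz":-0.0043,"twist":0,"grip":-1},{"dx":-0.0063,"dy":0,"dz":-0.0065,"twist":0,"grip":-1},{"dx":-0.0081,"dy":0,"dz":-0.009,"twist":0,"grip":-1},{"dx":-0.0098,"dy":0,"dz":-0.0114,"twist":0,"grip":-1}]'
python3 - <<'E'
from h import *
np.set_printoptions(precision=4,suppress=True)
b,K,T=snap('side','s1'); s=arm.get_state();print(s['eef_pos'],s['force'])
u=proj(K,T,s['eef_pos']).astype(int);print(u)
y,x=max(u[1]-80,0),max(u[0]-90,0)
cv2.imwrite('pics/s1c.png',cv2.resize(b[y:y+150,x:x+180,::-1],None,fx=4,fy=4,interpolation=2));print(x,y)
E
```

```text
t: 7.33
eef_pos: [0.42, 0.1982, 0.1451]
ee_rot: [3.14, 0.002, 3.128]
force: [0.5, 1.7, 1.9]
width: 0.044
gripper_force: 12.0
t: 7.75
eef_pos: [0.4092, 0.1974, 0.1327]
ee_rot: [-3.141, -0.001, 3.127]
force: [0.1, 1.0, 1.9]
width: 0.0439
gripper_force: 12.0
[0.4087 0.1972 0.1323] [-1.5247  0.0683  1.1698]
[278 264]
188 184
```

View pics/s1c.png

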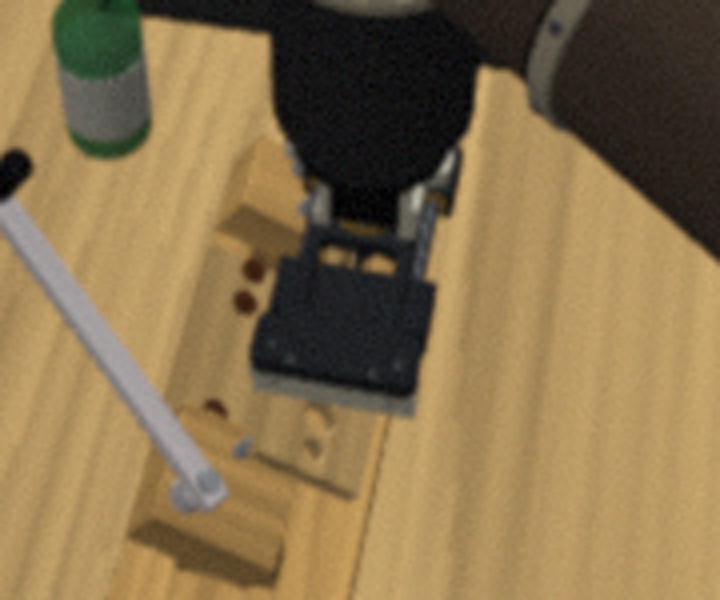

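```bash
python3 - <<'E'
from h import *
np.set_printoptions(precision=1,suppress=True)
K,T=cal('side'); G=np.array([.4090,.1974,.1325+.019])
for d in (0,15,20,25,30,35):
    c,s=np.cos(np.radians(d)),np.sin(np.radians(d))
    f=lambda x,y,h:(proj(K,T,G+np.array([x*c+(.040-h)*s, y, x*s-(.040-h)*c]))-[188,184])*4
    print(d,f(.03,.09,.012),f(-.03,.09,.012),f(-.03,.09,0),'hole',f(0,.077,.012),f(0,.058,.012))
E
```

```text
0 [273.6 471.9] [391.  493.1] [390.3 503.9] hole [336.8 459.3] [343.5 426.2]
15 [261.2 461.7] [374.4 496.3] [367.8 505.5] hole [322.7 455.9] [329.6 422.8]
20 [258.1 458.2] [368.2 496.8] [359.8 505.3] hole [318.2 454.5] [325.2 421.3]
25 [255.4 454.6] [361.8 497. ] [351.6 504.8] hole [313.8 452.8] [320.9 419.7]
30 [253.4 451.1] [355.2 496.8] [343.3 503.9] hole [309.6 451. ] [316.7 417.9]
35 [251.9 447.5] [348.4 496.4] [334.9 502.7] hole [305.6 449.1] [312.8 416. ]
```

```bash
python3 -m crank '[{"dx":-0.003,"dy":0,"dz":0.007,"twist":0,"grip":-1},{"dx":0.005,"dy":0,"dz":0.013,"twist":0,"grip":-1},{"dx":0.0168,"dy":0,"dz":0.0176,"twist":0,"grip":-1},{"dx":0.0168,"dy":0,"dz":0.0176,"twist":0,"grip":-1},{"dx":0.0168,"dy":0,"dz":0.0176,"twist":0,"grip":-1}]'
python3 - <<'E'
from h import *
np.set_printoptions(precision=4,suppress=True)
s=arm.get_state();print(s['eef_pos'],s['ee_rot'])
b,K,T=snap('side','s2');c,Kw,Tw=snap('wrist','w3')
x,y=188,184
A=cv2.resize(b[y+60:y+150,x:x+130,::-1],None,fx=3,fy=3,interpolation=2);B=cv2.resize(c[80:250,100:420,::-1],(640,340))
o=np.zeros((600,640,3),np.uint8);o[:270,:390]=A;o[270:600]=B[:330];cv2.imwrite('pics/c2.png',o)
E
```

```text
t: 8.22
eef_pos: [0.4267, 0.1975, 0.1509]
ee_rot: [3.141, -0.0, 3.126]
force: [0.6, 0.2, -1.4]
width: 0.044
gripper_force: 12.0
[0.4267 0.1975 0.1509] [ 3.1415 -0.0002  3.1262]
```

View pics/c2.png

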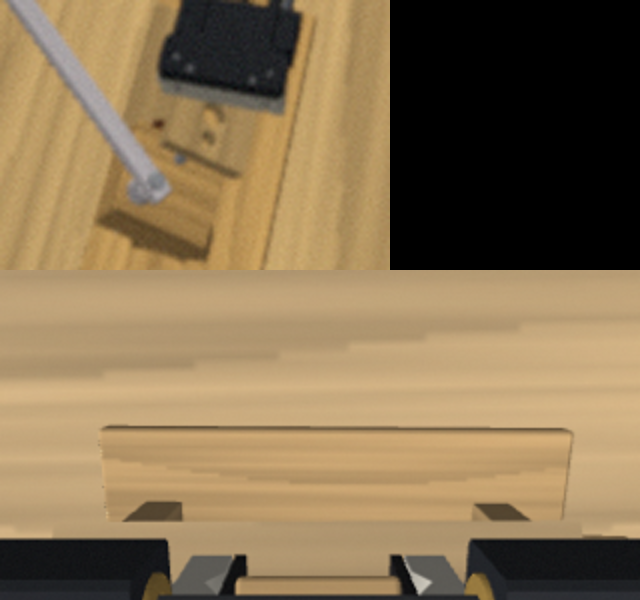

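```bash
python3 -m crank '[{"dx":-0.0013,"dy":0,"dz":0,"twist":0,"grip":-1},{"dx":0.0002,"dy":-0.0002,"dz":-0.003,"twist":0,"grip":-1},{"dx":0.002,"dy":-0.0002,"dz":-0.006,"twist":0,"grip":-1},{"dx":0.0037,"dy":-0.0002,"dz":-0.009,"twist":0,"grip":-1},{"dx":0.0055,"dy":-0.0002,"dz":-0.0123,"twist":0,"grip":-1}]'
python3 -m crank '[{"dx":0,"dy":0,"dz":0,"twist":0,"grip":-1},{"dx":0,"dy":0,"dz":0,"twist":0,"grip":-1},{"dx":0,"dy":0,"dz":0,"twist":0,"grip":-1},{"dx":0,"dy":0,"dz":0,"twist":0,"grip":-1},{"dx":0,"dy":0,"dz":0,"twist":0,"grip":-1}]'
```

```text
t: 8.73
eef_pos: [0.4325, 0.1977, 0.1385]
ee_rot: [3.141, 0.001, 3.128]
force: [2.4, -2.0, -0.1]
width: 0.0441
gripper_force: 12.0
t: 9.15
eef_pos: [0.4323, 0.1976, 0.1387]
ee_rot: [3.141, 0.001, 3.127]
force: [4.3, 0.6, -2.0]
width: 0.0438
gripper_force: 12.0
```

```bash
python3 -m crank '[{"dx":0.0009,"dy":0,"dz":0.0005,"twist":0,"grip":-1},{"dx":0.0015,"dy":0,"dz":-0.001,"twist":0,"grip":-1},{"dx":0.0027,"dy":0,"dz":-0.003,"twist":0,"grip":-1},{"dx":0.0038,"dy":0,"dz":-0.005,"twist":0,"grip":-1},{"dx":0.0038,"dy":0,"dz":-0.005,"twist":0,"grip":-1}]'
python3 -m crank '[{"dx":0,"dy":0,"dz":0,"twist":0,"grip":-1},{"dx":0,"dy":0,"dz":0,"twist":0,"grip":-1},{"dx":0,"dy":0,"dz":0,"twist":0,"grip":-1},{"dx":0,"dy":0,"dz":0,"twist":0,"grip":-1},{"dx":0,"dy":0,"dz":0,"twist":0,"grip":-1}]'
```

```text
t: 9.57
eef_pos: [0.4359, 0.1974, 0.1331]
ee_rot: [-3.141, -0.0, 3.127]
force: [2.8, 0.3, -2.6]
width: 0.0442
gripper_force: 12.0
t: 9.98
eef_pos: [0.4357, 0.1974, 0.1334]
ee_rot: [-3.142, -0.0, 3.127]
force: [2.0, 0.2, -1.8]
width: 0.0442
gripper_force: 12.0
```

```bash
python3 -m crank '[{"dx":0.0008,"dy":0,"dz":-0.001,"twist":0,"grip":-1},{"dx":0.0015,"dy":0,"dz":-0.002,"twist":0,"grip":-1},{"dx":0.0021,"dy":0,"dz":-0.003,"twist":0,"grip":-1},{"dx":0.0026,"dy":0,"dz":-0.004,"twist":0,"grip":-1},{"dx":0.0031,"dy":0,"dz":-0.005,"twist":0,"grip":-1}]'
python3 -m crank '[{"dx":0.0003,"dy":0,"dz":-0.0005,"twist":0,"grip":-1},{"dx":0.0006,"dy":0,"dz":-0.001,"twist":0,"grip":-1},{"dx":0.0009,"dy":0,"dz":-0.0015,"twist":0,"grip":-1},{"dx":0.0012,"dy":0,"dz":-0.002,"twist":0,"grip":-1},{"dx":0.0012,"dy":0,"dz":-0.002,"twist":0,"grip":-1}]'
```

```text
t: 10.4
eef_pos: [0.4388, 0.1973, 0.1283]
ee_rot: [-3.141, -0.0, 3.127]
force: [1.1, -0.5, -1.3]
width: 0.0444
gripper_force: 12.0
t: 10.82
eef_pos: [0.44, 0.1973, 0.1263]
ee_rot: [-3.141, -0.0, 3.127]
force: [0.1, -0.4, -2.5]
width: 0.044
gripper_force: 12.0
```

```bash
for i in 1 2 3; do python3 -m crank '[{"dx":0.0002,"dy":0,"dz":-0.0004,"twist":0,"grip":-1},{"dx":0.0004,"dy":0,"dz":-0.0008,"twist":0,"grip":-1},{"dx":0.0006,"dy":0,"dz":-0.001,"twist":0,"grip":-1},{"dx":0.0006,"dy":0,"dz":-0.001,"twist":0,"grip":-1},{"dx":0.0006,"dy":0,"dz":-0.001,"twist":0,"grip":-1}]' | grep -E "pos|^force"; done
```

```text
eef_pos: [0.4405, 0.1974, 0.1255]
force: [-0.9, 1.0, -1.0]
eef_pos: [0.4407, 0.1975, 0.1248]
force: [-7.0, 2.7, 6.3]
eef_pos: [0.4413, 0.1975, 0.1244]
force: [-10.3, 0.9, 13.8]
```

```bash
python3 -m crank '[{"dx":-0.0003,"dy":0,"dz":0.0007,"twist":0,"grip":-1},{"dx":-0.0003,"dy":0,"dz":0.0007,"twist":0,"grip":-1},{"dx":-0.0003,"dy":0,"dz":0.0007,"twist":0,"grip":-1},{"dx":-0.0003,"dy":0,"dz":0.0007,"twist":0,"grip":-1},{"dx":-0.0003,"dy":0,"dz":0.0007,"twist":0,"grip":-1}]' 3 | grep -E "pos|force"
for i in 1 2; do python3 -m crank '[{"dx":0,"dy":0,"dz":0,"twist":0,"grip":0.4},{"dx":0,"dy":0,"dz":0,"twist":0,"grip":0.4},{"dx":0,"dy":0,"dz":0,"twist":0,"grip":0.4},{"dx":0,"dy":0,"dz":0,"twist":0,"grip":0.4},{"dx":0,"dy":0,"dz":0,"twist":0,"grip":0.4}]' | grep -E "pos|force|width"; done
python3 -m crank '[{"dx":0,"dy":0,"dz":0.015,"twist":0,"grip":0.4},{"dx":0,"dy":0,"dz":0.035,"twist":0,"grip":0.4},{"dx":0,"dy":0,"dz":0.07,"twist":0,"grip":0.4},{"dx":0,"dy":0,"dz":0.11,"twist":0,"grip":0.4},{"dx":0,"dy":0,"dz":0.15,"twist":0,"grip":0}]'
python3 - <<'E'
from h import *
b,K,T=snap('side','s3');c,Kt,Tt=snap('top','t3')
A=cv2.resize(b[200:345,165:305,::-1],(580,600),interpolation=2)
# expected hole/pin points when seated
np.set_printoptions(precision=1,suppress=True)
O=np.array([.4597,.1972,.110]);n=np.array([-.5,0,.866]);t=np.array([.866,0,.5]);y=np.array([.0157,1,0])
for p in [(.03,.09,.012),(-.03,.09,.012),(-.03,-.09,.012),(.03,-.09,.012),(0,.077,.022),(0,-.077,.022)]:
    w=O+p[0]*t+p[1]*y+p[2]*n; print(p,proj(K,T,w),((proj(K,T,w)-[165,200])*4.14))
cv2.imwrite('pics/c3.png',A)
E
```

```text
eef_pos: [0.4417, 0.1975, 0.1243]
force: [-3.6, -0.1, 3.6]
gripper_force: 3.0
eef_pos: [0.4416, 0.1973, 0.1241]
force: [-0.6, 0.0, -0.3]
width: 0.0607
gripper_force: 0.0
eef_pos: [0.4415, 0.1974, 0.1242]
force: [0.1, 0.2, 0.4]
width: 0.0615
gripper_force: 0.0
t: 13.73
eef_pos: [0.4411, 0.1969, 0.2757]
ee_rot: [-3.141, -0.001, 3.127]
force: [0.6, 2.0, -1.3]
width: 0.0587
gripper_force: 0.0
(0.03, 0.09, 0.012) [235.9 295.5] [293.3 395.2]
(-0.03, 0.09, 0.012) [261.3 306.8] [398.7 442.2]
(-0.03, -0.09, 0.012) [278.  235.4] [467.9 146.5]
(0.03, -0.09, 0.012) [255.4 224.2] [374.4 100. ]
(0, 0.077, 0.022) [252.4 293.9] [361.9 388.8]
(0, -0.077, 0.022) [267.8 232.6] [425.7 135.1]
```

View pics/c3.png

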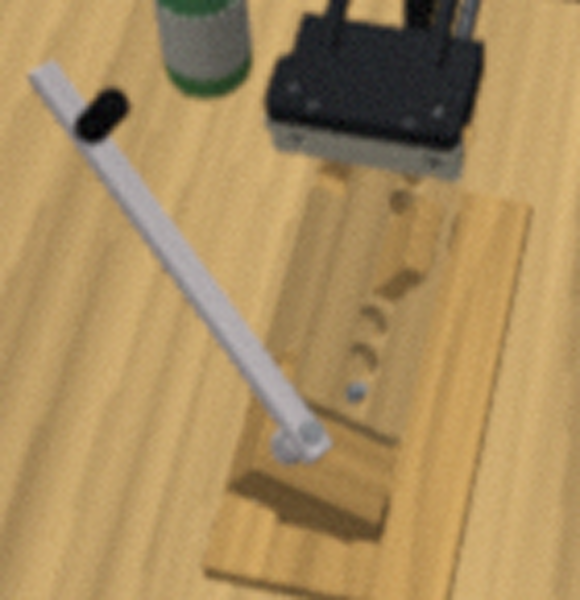

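```bash
python3 - <<'E'
from h import *
for a in (1.0,.9,.8,.7,.6,.5,.4,.3,.2,.1,.05,0,-.05):
    kx,ky=.022+.18*np.sin(a),.112-.18*np.cos(a)
    print(a,np.round([.4550+.866*kx+.0157*ky,.1972+ky-.0136*kx,.1526+.5*kx],4))
print(arm.get_state()['q'])
E
python3 -m crank '[{"dx":0.03,"dy":0,"dz":0.035,"twist":0,"grip":-1},{"dx":0.07,"dy":0.002,"dz":0.04,"twist":0,"grip":-1},{"dx":0.11,"dy":0.005,"dz":0.04,"twist":0,"grip":-1},{"dx":0.15,"dy":0.008,"dz":0.04,"twist":0,"grip":-1},{"dx":0.19,"dy":0.01,"dz":0.04,"twist":0,"grip":-1}]' | grep -E "pos|force|width"
python3 -m crank '[{"dx":0.014,"dy":0,"dz":0,"twist":0,"grip":-1},{"dx":0.014,"dy":0,"dz":0,"twist":0,"grip":-1},{"dx":0.014,"dy":0,"dz":-0.03,"twist":0,"grip":-1},{"dx":0.014,"dy":0,"dz":-0.06,"twist":0,"grip":-1},{"dx":0.014,"dy":0,"dz":-0.076,"twist":0,"grip":-1}]'
python3 -m crank '[{"dx":0,"dy":0,"dz":0,"twist":0,"grip":-1},{"dx":0,"dy":0,"dz":0,"twist":0,"grip":-1},{"dx":0,"dy":0,"dz":0,"twist":0,"grip":-1},{"dx":0,"dy":0,"dz":0,"twist":0,"grip":-1},{"dx":0,"dy":0,"dz":0,"twist":0,"grip":-1}]'
```

```text
1.0 [0.6055 0.2096 0.2393]
0.9 [0.5962 0.1951 0.2341]
0.8 [0.5857 0.1817 0.2282]
0.7 [0.5741 0.1697 0.2216]
0.6 [0.5615 0.159  0.2144]
0.5 [0.5481 0.1498 0.2067]
0.4 [0.5339 0.1422 0.1986]
0.3 [0.5192 0.1362 0.1902]
0.2 [0.504  0.132  0.1815]
0.1 [0.4886 0.1296 0.1726]
0.05 [0.4808 0.129  0.1681]
0 [0.473  0.1289 0.1636]
-0.05 [0.4652 0.1292 0.1591]
[ 8.28167322e-01  2.29394636e-03 -3.08342358e-01  2.63301587e-03
 -1.24918721e+00 -2.41328532e+00]
eef_pos: [0.6335, 0.2074, 0.3142]
force: [-0.5, 1.0, 1.2]
width: 0.0188
gripper_force: 0.0
t: 14.67
eef_pos: [0.6439, 0.207, 0.2345]
ee_rot: [-3.141, -0.004, 3.127]
force: [0.0, -0.4, -0.7]
width: 0.0005
gripper_force: 0.0
t: 15.08
eef_pos: [0.6461, 0.2078, 0.24]
ee_rot: [3.14, 0.002, 3.127]
force: [-0.6, -0.8, 0.5]
width: 0.0006
gripper_force: 0.0
```

```bash
python3 -m crank '[{"dx":-0.015,"dy":0.001,"dz":0,"twist":0,"grip":-1},{"dx":-0.03,"dy":0.002,"dz":0,"twist":0,"grip":-1},{"dx":-0.04,"dy":0.002,"dz":-0.001,"twist":0,"grip":-1},{"dx":-0.045,"dy":-0.005,"dz":-0.003,"twist":0,"grip":-1},{"dx":-0.049,"dy":-0.012,"dz":-0.006,"twist":0,"grip":-1}]' | grep -E "pos|^force"
python3 -m crank '[{"dx":-0.005,"dy":-0.007,"dz":-0.003,"twist":0,"grip":-1},{"dx":-0.0105,"dy":-0.0135,"dz":-0.006,"twist":0,"grip":-1},{"dx":-0.016,"dy":-0.0195,"dz":-0.009,"twist":0,"grip":-1},{"dx":-0.022,"dy":-0.0255,"dz":-0.0125,"twist":0,"grip":-1},{"dx":-0.022,"dy":-0.0255,"dz":-0.0125,"twist":0,"grip":-1}]'| grep -E "pos|^force"
python3 - <<'E'
from h import *
b,K,T=snap('side','k1')
hsv=cv2.cvtColor(b,cv2.COLOR_RGB2HSV)
for a in (1,.9,.8,.7,.6):
    kx,ky=.022+.18*np.sin(a),.112-.18*np.cos(a)
    w=np.array([.4597+.866*kx-.02+.0157*ky,.1972+ky-.0136*kx,.110+.5*kx+.0346]);u=proj(K,T,w);print(a,u,b[int(u[1]),int(u[0])])
E
```

```text
eef_pos: [0.5965, 0.1954, 0.2332]
force: [1.0, -0.6, 0.9]
eef_pos: [0.573, 0.1684, 0.2188]
force: [-0.2, -0.9, 0.1]
1 [189.09201778 228.44382985] [102  96  89]
0.9 [195.91501046 224.87060689] [31 34 34]
0.8 [203.02793978 222.12081846] [31 34 34]
0.7 [210.35926791 220.19010547] [ 8 11 12]
0.6 [217.84066162 219.06792852] [24 28 21]
```

```bash
cat > bar.py <<'E'
from h import *
import sys
b,K,T=snap('side',sys.argv[1]); hsv=cv2.cvtColor(b,cv2.COLOR_RGB2HSV)
O=np.array([.4597,.1972,.110])
def W(x,y,z): return O+x*np.array([.866,-.0136,.5])+y*np.array([.0157,1,0])+z*np.array([-.5,.008,.866])
m=(hsv[...,1]<50)&(hsv[...,2]>90)
for a in np.arange(-.05,1.1,.05):   # bar-coloured fraction along the bar's top, from 30 to 160 mm
    r=np.arange(.03,.165,.005); px=[proj(K,T,W(.022+s*np.sin(a),.112-s*np.cos(a),.024)).astype(int) for s in r]
    print(round(a,2),''.join('#' if m[v,u] else '.' for u,v in px))
E
python3 bar.py k2
```

```text
-0.05 ...........................
0.0 ...........................
0.05 ...........................
0.1 ...........................
0.15 ...........................
0.2 ...........................
0.25 ...........................
0.3 ...........................
0.35 ...........................
0.4 #..........................
0.45 #..........................
0.5 ####.......................
0.55 ######.....................
0.6 ##############..#..........
0.65 ###########################
0.7 ###########################
0.75 #######################...#
0.8 ###########...............#
0.85 #####......................
0.9 ###........................
0.95 ###........................
1.0 #..........................
1.05 ...........................
```

```bash
python3 -m crank '[{"dx":-0.0063,"dy":-0.0055,"dz":-0.0036,"twist":0,"grip":-1},{"dx":-0.0126,"dy":-0.0107,"dz":-0.0072,"twist":0,"grip":-1},{"dx":-0.026,"dy":-0.02,"dz":-0.0149,"twist":0,"grip":-1},{"dx":-0.0402,"dy":-0.0275,"dz":-0.023,"twist":0,"grip":-1},{"dx":-0.0549,"dy":-0.0335,"dz":-0.0314,"twist":0,"grip":-1}]' | grep -E "pos|^force"
python3 -m crank '[{"dx":-0.0075,"dy":-0.002,"dz":-0.0043,"twist":0,"grip":-1},{"dx":-0.015,"dy":-0.004,"dz":-0.0086,"twist":0,"grip":-1},{"dx":-0.0225,"dy":-0.0055,"dz":-0.013,"twist":0,"grip":-1},{"dx":-0.03,"dy":-0.0065,"dz":-0.0175,"twist":0,"grip":-1},{"dx":-0.034,"dy":-0.007,"dz":-0.0195,"twist":0,"grip":-1}]'| grep -E "pos|^force"
python3 bar.py k3 | head -12
```

```text
eef_pos: [0.5186, 0.1356, 0.1875]
force: [0.4, -0.4, 0.1]
eef_pos: [0.4847, 0.1294, 0.1682]
force: [0.7, 0.3, 0.1]
-0.05 #######.#..................
0.0 ###############.#.#......##
0.05 #########################..
0.1 ##########################.
0.15 ##################......##.
0.2 #########...............##.
0.25 #####...................##.
0.3 ##......................##.
0.35 ##......................##.
0.4 ........................##.
0.45 ........................##.
0.5 ...........................
```

```bash
for i in 1 2 3 ; do python3 -m crank '[{"dx":-0.001,"dy":0,"dz":-0.0005,"twist":0,"grip":-1},{"dx":-0.002,"dy":0,"dz":-0.001,"twist":0,"grip":-1},{"dx":-0.003,"dy":0,"dz":-0.0015,"twist":0,"grip":-1},{"dx":-0.004,"dy":0,"dz":-0.002,"twist":0,"grip":-1},{"dx":-0.004,"dy":0,"dz":-0.002,"twist":0,"grip":-1}]'| grep -E "pos|^force"; done; python3 bar.py k4 | head -6
```

```text
eef_pos: [0.4817, 0.1295, 0.1667]
force: [1.2, 0.3, 0.3]
eef_pos: [0.4774, 0.1293, 0.1647]
force: [-0.2, -0.2, 0.4]
eef_pos: [0.4734, 0.1293, 0.1626]
force: [-0.0, -0.4, -0.9]
-0.05 ##########################.
0.0 ###########################
0.05 ##########################.
0.1 ############.#..........##.
0.15 #######................##..
0.2 ###....................##..
```

Close to the stop; keep pushing in small steps until the force rises.

```bash
for i in 1 2 3 ; do python3 -m crank '[{"dx":-0.0005,"dy":0,"dz":-0.0002,"twist":0,"grip":-1},{"dx":-0.001,"dy":0,"dz":-0.0004,"twist":0,"grip":-1},{"dx":-0.0015,"dy":0,"dz":-0.0006,"twist":0,"grip":-1},{"dx":-0.002,"dy":0,"dz":-0.001,"twist":0,"grip":-1},{"dx":-0.002,"dy":0,"dz":-0.001,"twist":0,"grip":-1}]'| grep -E "pos|^force"; done; python3 bar.py k5 | head -6
```

```text
eef_pos: [0.4725, 0.1296, 0.1622]
force: [3.8, -1.2, 1.9]
eef_pos: [0.472, 0.1297, 0.1621]
force: [9.1, -3.9, 2.4]
eef_pos: [0.4716, 0.1298, 0.162]
force: [14.2, -5.9, 4.3]
-0.05 ##########################.
0.0 ##########################.
0.05 ##########################.
0.1 ############.#..........#..
0.15 #######................##..
0.2 ###....................##..
```

```bash
python3 -m crank '[{"dx":0.004,"dy":0,"dz":0.002,"twist":0,"grip":-1},{"dx":0.012,"dy":0,"dz":0.008,"twist":0,"grip":-1},{"dx":0.03,"dy":0,"dz":0.03,"twist":0,"grip":-1},{"dx":0.04,"dy":0,"dz":0.06,"twist":0,"grip":-1},{"dx":0.05,"dy":0,"dz":0.1,"twist":0,"grip":-1}]'
python3 -m crank '[{"dx":0.02,"dy":-0.02,"dz":0.03,"twist":0,"grip":-1},{"dx":0.03,"dy":-0.05,"dz":0.06,"twist":0,"grip":-1},{"dx":0.03,"dy":-0.08,"dz":0.06,"twist":0,"grip":-1},{"dx":0.03,"dy":-0.1,"dz":0.06,"twist":0,"grip":-1},{"dx":0.03,"dy":-0.1,"dz":0.06,"twist":0,"grip":-1}]' | grep -E "pos|^force"
python3 bar.py k6 | head -5
python3 - <<'E'
from h import *
# plate / pins / knob check, top view, numbers only
a,K,T=snap('top','t6'); hsv=cv2.cvtColor(a,cv2.COLOR_RGB2HSV)
O=np.array([.4597,.1972,.110])
def W(x,y,z): return O+x*np.array([.866,-.0136,.5])+y*np.array([.0157,1,0])+z*np.array([-.5,.008,.866])
m=(hsv[...,2]<70).astype(np.uint8); u=proj(K,T,W(.022,-.068,.04)).astype(int)
s=m[u[1]-15:u[1]+15,u[0]-15:u[0]+15]; ys,xs=np.where(s); print('knob px',u,xs.mean()+u[0]-15,ys.mean()+u[1]-15,len(xs))
for y in (.077,-.077): 
    u=proj(K,T,W(0,y,.019)); i=u.round().astype(int); print('pin',u); print(hsv[i[1]-3:i[1]+4,i[0]-3:i[0]+4,1])
E
```

```text
t: 19.92
eef_pos: [0.5164, 0.1288, 0.2584]
ee_rot: [-3.139, -0.006, 3.127]
force: [1.2, 1.3, 0.3]
width: 0.0002
gripper_force: 0.0
eef_pos: [0.5472, 0.0267, 0.3201]
force: [0.2, -0.1, 0.6]
-0.05 ##########################.
0.0 ###########################
0.05 ###########################
0.1 ############.#.............
0.15 #######....................
knob px [193 209] 193.32 210.23 100
pin [126.40032753 214.00217323]
[[98 99 95 54 25 57 95]
 [97 93 57  2 12  8 45]
 [98 79  6 11 11  8 40]
 [95 56  7 13  8 12 76]
 [93 56  2 10  3 59 95]
 [96 92 68 52 83 96 96]
 [96 97 93 94 96 98 98]]
pin [200.63304127 214.34487645]
[[98 96 91 88 95 99 95]
 [97 79 13  2 40 89 95]
 [96 43 12 13  7 69 94]
 [81  9  9  9  8 74 96]
 [83  0 14 11 12 84 98]
 [88  7  7  2 60 95 96]
 [95 70 67 85 96 98 99]]
```

```bash
python3 -c "
from station import arm
print(arm.job_done())"
```

```text
the job is handed in; nothing more can be done
None
```

The plate is seated on both pins and the bar is against its stop with the gripper clear. The job was handed in at about 20 s of the 61 s allowed; it returned no verdict, so success rests on my own camera and force checks.

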